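# Key and seat a filter cap

## Task

The blue cap of the white filter bowl is standing high because the notch in its edge is not over the bowl's red locating pin. Push the cap round with the fingertips against its ribs until the notch is over the pin, then press the cap down until it sits fully home on the bowl. Only touch and push: do not pull the cap up off its seal, and leave the loose things on the bench where they are.

Things in the scene. Friction and masses are not known exactly. Their poses are not given: they have to be found in the camera images.
- filter_bowl: the white bowl, fixed, upright, 128 mm across its flange, whose top (the seat) is 90 mm above the bench; two grey ports 22 mm across, 45 mm up, reach 75 mm from its axis along its +y and -y; origin on its axis at its underside; +x points to the locating pin. The light-blue bowl with a white cap nearby (also fixed, 102 mm high) is finished
- pin_tip (a point): tip of the red upright locating pin, 10 mm across with a domed tip (the dome helps to guide the notch on if it is up to about 4 mm off), 52 mm from the bowl's axis, 10 mm above the seat; half of it shows outside the cap's edge, and a red mark lies outside it on the flange
- cap_top (a point): centre of the flat top (26 mm across) of the tapered boss in the middle of the blue cap, on the bowl's axis, 22 mm above point cap_disc; the boss widens to 40 mm across at the disc; its +x axis points to the cap's notch and its z up
- cap_disc (a point): centre of the top face of the cap's disc (108 mm across, 8 mm thick), which turns on the bowl's axis and sinks along it; +x points to the notch. Three upright radial ribs stand on it at 60, 180 and 300 degrees from the notch, 10 mm thick, 18 mm high, from 24 to 52 mm off the axis. Turning takes about 3 N on a rib; it stays where it is left
- notch (a point): middle of the cap's notch, at the underside of the disc, 52 mm from the axis; the notch is 14 mm wide, from 44 mm off the axis out to the edge, with a white mark leading to it on the disc's top
- cap_turn (a joint): angle of the cap, rad: 0 when the notch is over the pin, positive when the notch is counter-clockwise of it seen from above; it starts between 0.5 and 2.4 and can be turned either way
- cap_sink (a joint): how far the cap has gone down, m: 0 at the start (underside 0.5 mm over the pin's tip), 0.010 fully home, negative if pulled up. A tight seal carries the cap, so it stays at the height where it is left; pressing it down takes about 5 N once the notch is over the pin, and it stops on the pin otherwise
- gauge: loose pressure gauge lying on its back, steel, 60 mm across, 24 mm high, brass stem 22 mm long to its -x; origin under the dial's centre (a bystander)
- elbow: loose brass pipe elbow, foot 28 mm across, 32 mm high, arm to its +x 34 mm from the origin; origin under the foot's centre (a bystander)
- spanner: loose steel spanner about 140 mm long lying along its x axis, 8 mm thick; origin under about its middle (a bystander)
- cartridge: loose white filter cartridge standing upright, 60 mm across, 120 mm high; origin under its centre (a bystander)
- power_brick: loose black power brick 100 x 55 x 34 mm (x, y, z); origin under its centre (a bystander)
- union_nut: loose white plastic ring lying flat, 90 mm outside, 68 mm inside, 30 mm high; origin under its centre (a bystander)

How it is judged:
At the end, for the whole second after the job is handed in: the blue cap is down within 1.5 mm of fully home with its notch on the pin (notch centre within 4 mm of the pin's axis), and at rest (value of joint cap_sink above 0.0085 m and horizontal distance between notch and pin_tip below 0.004 m and velocity of joint cap_turn between -0.05 and 0.05 rad/s); the robot touches nothing.
It fails at once if the cap is pulled up more than 3 mm above where it started (value of joint cap_sink below -0.003 m).
It fails at once if a loose thing on the bench is moved or lifted by more than 25 mm (distance of any of gauge, elbow, spanner, cartridge, power_brick, union_nut from where it was at the start of the episode above 0.025 m).
It also fails if it takes over 42 s, if anything falls off the work surface, if the arm or the gripper's body presses on something with over 40 N, if the wrist force passes 120 N, or if a joint passes its speed limit or range.

## Robot

A 7-joint arm with a two-finger parallel gripper is mounted at the origin on the work surface. World frame = base frame: x ahead of the robot, y to its left, z up, the work surface at z = 0. Lengths are in m, angles in rad, forces in N, time in s.
With the tool pointing down it reaches from about 0.4 to 0.85 m from the base axis. Payload 10.4 kg.
Tool frame: the origin (TCP) lies at the very end of the fingers, on their centre line; the grasp point (between the pads) lies 19 mm behind it; z points along the fingers, y is the direction in which the jaws open and shut (so a half turn about z gives the same grasp; the last joint's range is limited). The gripper opens to 87 mm and grips with 3 to 60 N. Pads are 19 mm wide; open, the fingers measure 117 mm over their backs; the gripper's body (75 mm by 190 mm) begins 51 mm behind the grasp point.
Start: joints at [-1.328, 0.332, -0.065, 1.46, 0.022, 1.35, -0.088], TCP at [0.164, 0.603, 0.223] pointing down, gripper open.
Joint ranges: [-2.6, 2.6], [-0.5, 2.12], [-1.47, 1.34], [0.16, 2.42], [-1.27, 4.41], [0.06, 2.06], [-2.6, 2.6]. Speed limits (rad/s): [2.22, 2.22, 2.79, 2.79, 3.14, 3.14, 3.14].

## Interface

Orientations are given as a unit quaternion [x, y, z, w].
In Python, from bench import r, eyes, job gives the robot as it stands. The module is installed in compiled form; this text tells all that it offers.
- The arm moves only by the tool play_rows, never from a script. Its argument "motion" is a list of rows, each a list of 7 numbers: the shift along the tool's x, y, z as a fraction of full scale, then the turn, a rotation vector about the tool's x, y, z as a fraction of full scale, then the opening in per cent of the stroke, from 0 (shut) to 100 (fully open). A call has 1 to 5 rows; each row is the pose to reach, as a shift and turn from the pose commanded when the call began, along the tool's axes at that moment; what a row does not reach only later rows make up. Full scale, the value 1, is 0.2 m for a shift and 90 degrees for a turn. A row lasts 1/8 s, in which the tool goes at most 62.5 mm and 10.7 degrees, less where a joint would pass 70% of its speed; a pose out of reach is approached as far as the arm can. A call with a number of a shift or a turn outside -1 to 1 is refused whole. A call with a gripper value outside its range is refused whole. The fingers move at their own pace and stop on an object; "squeeze" is the grip in N (left out, the last holds). Time passes only in rows, so rows that repeat a pose let the fingers close. It gives the time, the measured TCP pose, the force and the opening at its end, in the units of the state.
- r.read_state(): the state, without advancing time (a new reading comes with each control period).
- eyes.camera(name): name is "scene" or "top"; returns a dict with "image" (400x640x3 uint8, red, green, blue), "mtx" (3x3 intrinsics, pixels), "dist" ([k1, k2, p1, p2, k3] as OpenCV has them; the pictures are not rectified), "R" (3x3) and "t" (3): a world point X has camera coordinates R X + t. Camera axes: x right, y down, z forward; pixel columns grow to the right and rows downward; lengths in m; the calibration is good to about 2 mm. A picture is of the moment at which its call begins. There is no depth.
- job.close_job(): hands the job in, once; it reports no verdict.
Trained networks look in a picture, given as the dict that the camera call returned (one of the last four; its "shot" number tells which), for a name from the list of things; names that differ only in an ending like _2 or _b are one class to them, and where a whole thing is asked for, a point or a joint stands for the part that bears it (a point fixed in the world has none). Each returns a list of dicts, best first, with "p" (0 to 1); they miss things now and then, are a little off and sometimes report something else, mostly with a low value. They report only what shows in the picture. A call takes as long as a camera call.
- eyes.regions_of(picture, label): "region" (400x640 bool, what is visible of it) and "xy" ([column, row] in pixels, amid what is visible of it).
- eyes.landmark_of(picture, label): "xy" ([column, row] in pixels: a listed point, or the origin of a listed thing).
The state is a dict: "time": time; "joint_positions": joint angles; "joint_vel": joint speeds; "joint_torque": joint torques, N m; "ee_pos": TCP position; "eef_rot": TCP orientation; "ft_force": force on the tool from outside, world axes, zero at the start; "torque": the same for the moment, N m; "width": finger opening in m.
Only numpy, scipy, OpenCV 4.12 (cv2) and the standard library are available. Lean on these libraries where they do the work, as an engineer would, in place of code of your own. Each camera call takes 0.05 s, during which the arm holds its last target. There are 200 camera calls.

## Working session

There is one attempt and no reset: what is moved stays moved. The work goes in short steps, Python scripts to look and compute and a tool call to move; the robot and the scene stay as the last step left them, time stands still between calls to the robot, and variables do not carry over. Pictures are saved under pics/ and viewed, about 8 in all and at most 12, crops included, and the job is handed in when it is done.

Besides the shell and the picture viewer there is one more tool, called after ">>>" by a JSON object that holds its "fn" and its "kwargs". play_rows: Moves the arm, as the interface text tells. Shift numbers are shares of 0.2 m and turn numbers shares of 90 degrees, none past 1 either way. Its arguments: {"type":"object","properties":{"motion":{"type":"array","items":{"type":"array","items":{"type":"number"}}},"squeeze":{"type":"number"}},"required":["motion"]}

```bash
mkdir -p pics; cat > h.py <<'E'
import numpy as np, cv2
from bench import r, eyes, job
def ray(c,xy):
    u=cv2.undistortPoints(np.array([[xy]],float),np.array(c["mtx"]),np.array(c["dist"]))[0,0]
    R=np.array(c["R"]);t=np.array(c["t"])
    return -R.T@t, R.T@np.array([u[0],u[1],1.])
def at_z(c,xy,z):
    o,d=ray(c,xy); return o+d*(z-o[2])/d[2]
def proj(c,X):
    R=np.array(c["R"]);t=np.array(c["t"],float)
    return cv2.projectPoints(np.array(X,float).reshape(-1,1,3),cv2.Rodrigues(R)[0],t,np.array(c["mtx"]),np.array(c["dist"]))[0][:,0]
def save(c,n): cv2.imwrite(n,cv2.cvtColor(c["image"],cv2.COLOR_RGB2BGR))
E
python3 - <<'E'
from h import *
s=r.read_state(); print({k:np.round(v,3) for k,v in s.items()})
Z=dict(filter_bowl=0,pin_tip=.1,cap_top=.1405,cap_disc=.1185,notch=.1005,gauge=0,elbow=0,spanner=0,cartridge=0,power_brick=0,union_nut=0)
Z['cap_top']=.09+.0105+.008+.022; Z['cap_disc']=.1085
for n in("scene","top"):
    c=eyes.camera(n); save(c,f"pics/{n}1.png"); print(n,"cam at",np.round(ray(c,[320,200])[0],2))
    for k,z in Z.items():
        for d in eyes.landmark_of(c,k)[:2]: print(k,round(d["p"],2),np.round(d["xy"],1),np.round(at_z(c,d["xy"],z),3))
E
```

```text
{'time': np.float64(0.0), 'joint_positions': array([-1.328,  0.333, -0.065,  1.461,  0.022,  1.35 , -0.089]), 'joint_vel': array([-0.001, -0.001,  0.   ,  0.001, -0.   , -0.001,  0.001]), 'joint_torque': array([-0.0000e+00, -6.2326e+01,  2.4000e-02, -3.8990e+01, -6.1000e-02,
        4.0000e-02,  0.0000e+00]), 'ee_pos': array([0.164, 0.603, 0.222]), 'eef_rot': array([ 0.133,  0.991, -0.001, -0.   ]), 'ft_force': array([-0.402,  0.592, -0.105]), 'torque': array([-0.011, -0.024,  0.03 ]), 'width': np.float64(0.087)}
scene cam at [1.44 0.28 0.88]
pin_tip 0.74 [267.1 169.4] [ 0.55  -0.155  0.1  ]
cap_top 0.75 [261.2 150.1] [ 0.506 -0.188  0.13 ]
cap_top 0.5 [270.1 149.8] [ 0.498 -0.164  0.13 ]
cap_disc 0.62 [263.3 154.3] [ 0.497 -0.187  0.109]
notch 0.64 [273.4 151.6] [ 0.465 -0.169  0.101]
gauge 0.91 [318.  253.5] [0.724 0.051 0.   ]
elbow 0.54 [316.4 202.4] [ 0.538 -0.012  0.   ]
spanner 0.73 [209.3 232.6] [ 0.74  -0.257  0.   ]
cartridge 0.7 [406.3 275. ] [0.726 0.282 0.   ]
power_brick 0.7 [460.2 225. ] [0.509 0.397 0.   ]
union_nut 0.75 [202.5 160.6] [ 0.454 -0.431  0.   ]
union_nut 0.6 [268.5 183.3] [ 0.498 -0.18   0.   ]
top cam at [ 0.52 -0.    1.1 ]
filter_bowl 0.76 [376.2 229.7] [ 0.502 -0.179  0.   ]
pin_tip 0.91 [373.4 213.6] [ 0.548 -0.155  0.1  ]
pin_tip 0.51 [228.  153.5] [0.715 0.25  0.1  ]
cap_disc 0.73 [384.7 228.5] [ 0.507 -0.184  0.109]
notch 0.94 [383.2 246. ] [ 0.459 -0.181  0.101]
gauge 0.75 [302.  161.6] [0.709 0.046 0.   ]
elbow 0.43 [319.7 220.7] [ 0.529 -0.008  0.   ]
spanner 0.83 [408.3 155.2] [ 0.73 -0.28  0.  ]
cartridge 0.87 [226.1 154.9] [0.73 0.28 0.  ]
power_brick 0.82 [184.9 230.9] [0.496 0.403 0.   ]
union_nut 0.95 [457.1 251.8] [ 0.434 -0.426  0.   ]
```

```bash
python3 - <<'E'
import cv2
a=cv2.imread("pics/top1.png")[170:290,300:480]; b=cv2.imread("pics/scene1.png")[110:230,190:350]
cv2.imwrite("pics/a1.png",cv2.resize(a,None,fx=4.4,fy=4.4,interpolation=2))
E
```

```text
(no output)
```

View pics/a1.png

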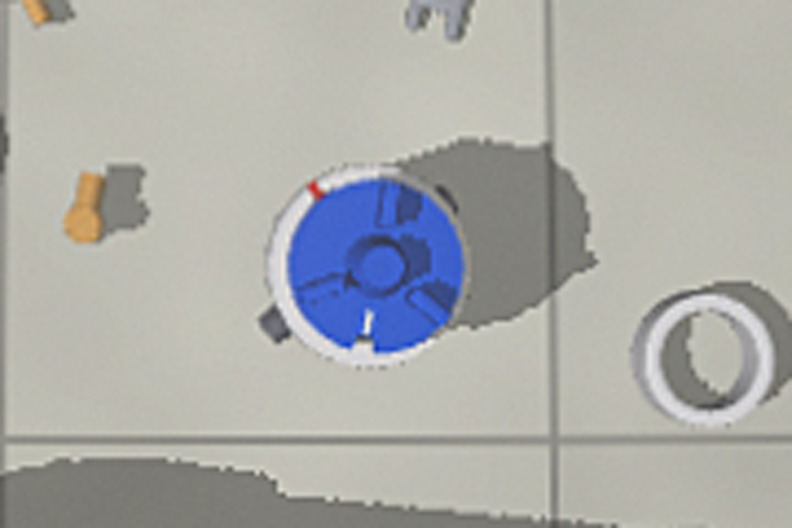

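View pics/scene1.png

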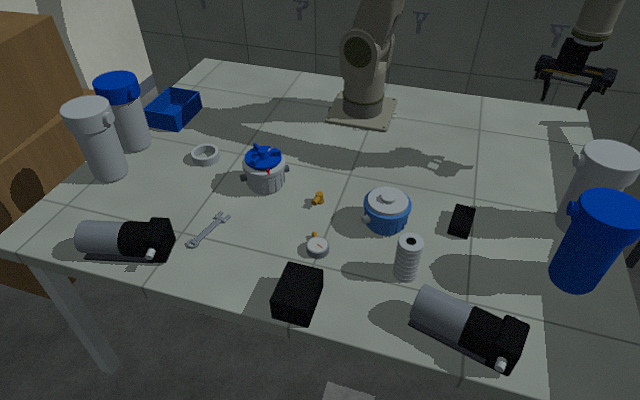

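Top view: the bowl and blue cap are centred at about crop (378,265). The red pin mark is at crop (316,188) and the notch at crop (366,345). The ribs point up, lower-left and lower-right. The scene view shows the bowl at (265,165), the elbow at (318,199) and clear space above. Next I fit the axis and the angles.

```bash
cat >> h.py <<'E'
def capfit(c,zt=.1085,axis=None):
    "circle of disc edge at height zt, red mark angle, white notch-line angle (deg, world)"
    im=c["image"].astype(int); R,G,B=im[...,0],im[...,1],im[...,2]
    ys,xs=np.mgrid[0:400,0:640]; near=np.zeros((400,640),bool); p=proj(c,[[.505,-.182,.1]])[0]
    near=np.hypot(xs-p[0],ys-p[1])<32
    blue=((B>R*1.8)&(B>60)&near).astype(np.uint8)
    cn=max(cv2.findContours(blue,0,1)[0],key=cv2.contourArea); h=cv2.convexHull(cn)[:,0]
    P=np.array([at_z(c,q,zt)[:2] for q in h])
    A=np.c_[2*P,np.ones(len(P))]; s=np.linalg.lstsq(A,(P**2).sum(1),rcond=None)[0]
    cen=s[:2]; rad=np.sqrt(s[2]+cen@cen)
    red=(R>G*1.6)&(R>B*1.6)&(R>70)&near
    rx=np.c_[xs[red],ys[red]].mean(0) if red.any() else None
    return cen,rad,rx
def ang(v): return np.degrees(np.arctan2(v[1],v[0]))
E
python3 - <<'E'
from h import *
N=[];C=[];M=[]
for i in range(4):
    c=eyes.camera("top"); cen,rad,rx=capfit(c); m=at_z(c,rx,.093)[:2]
    n=[at_z(c,d["xy"],.1005)[:2] for d in eyes.landmark_of(c,"notch")[:1]]
    p=[at_z(c,d["xy"],.1)[:2] for d in eyes.landmark_of(c,"pin_tip")[:1]]
    print(np.round(cen,4),round(rad,4),"mark",np.round(m,3),ang(m-cen),"pin",[(np.round(q,3),ang(q-cen),np.linalg.norm(q-cen)) for q in p],"notch",[(np.round(q,3),ang(q-cen),np.linalg.norm(q-cen)) for q in n])
c=eyes.camera("scene"); cen,rad,rx=capfit(c); print("scene",cen,rad,at_z(c,rx,.095))
for k,z in(("notch",.1005),("pin_tip",.1)):
    for d in eyes.landmark_of(c,k)[:1]: print(k,at_z(c,d["xy"],z))
E
```

```text
[ 0.5028 -0.1854] 0.0533 mark [ 0.551 -0.15 ] 36.60323828048703 pin [(array([ 0.544, -0.146]), np.float64(43.87510219473952), np.float64(0.057384064754468764))] notch [(array([ 0.454, -0.178]), np.float64(171.37957772309358), np.float64(0.04975020527129204))]
[ 0.5028 -0.1854] 0.0533 mark [ 0.551 -0.15 ] 36.60323828048703 pin [(array([ 0.549, -0.145]), np.float64(41.043652249774496), np.float64(0.061771467102871846))] notch [(array([0.699, 0.047]), np.float64(49.77710236362462), np.float64(0.30420941271217444))]
[ 0.5028 -0.1854] 0.0533 mark [ 0.551 -0.149] 36.96629489002861 pin [(array([ 0.549, -0.158]), np.float64(30.568979503606073), np.float64(0.05316439485687287))] notch [(array([ 0.46 , -0.184]), np.float64(178.54715116918558), np.float64(0.04267217292115958))]
[ 0.5028 -0.1854] 0.0533 mark [ 0.551 -0.15 ] 36.60323828048703 pin [(array([ 0.549, -0.146]), np.float64(40.62785213094482), np.float64(0.06102389511915226))] notch [(array([ 0.455, -0.178]), np.float64(171.1011759793062), np.float64(0.048132594352018804))]
scene [ 0.50301625 -0.18894947] 0.06009752533591223 [ 0.55023566 -0.15145359  0.095     ]
notch [ 0.45043782 -0.17347259  0.1005    ]
pin_tip [ 0.54628798 -0.16091199  0.1       ]
```

>>> {"fn": "play_rows", "kwargs": {"motion": [[0,-0.3,0,0,0,0,86],[-0.5,-0.8,0,0,0,0,86],[-0.8,-1,0,0,0,0,86],[-1,-1,0,0,0,0,86],[-1,-1,0,0,0,0,86]]}}

```text
time: 2.58
ee_pos: [0.3059, 0.3559, 0.223]
eef_rot: [0.133, 0.991, 0.001, 0.0]
ft_force: [0.2, 0.6, 0.6]
width: 0.075
```

>>> {"fn": "play_rows", "kwargs": {"motion": [[-0.2,-0.2,0,0,0,-0.02,86],[-0.45,-0.45,0,0,0,-0.04,86],[-0.7,-0.7,0,0,0,-0.07,86],[-0.85,-0.9,0,0,0,-0.07,86],[-0.85,-1,0,0,0,-0.07,86]]}}

```text
time: 3.2
ee_pos: [0.4173, 0.1165, 0.2227]
eef_rot: [0.081, 0.997, 0.0, 0.0]
ft_force: [-0.9, 0.4, -0.7]
width: 0.0748
```

```bash
cat >> h.py <<'E'
from scipy.spatial.transform import Rotation as Ro
def togo(X):
    s=r.read_state(); Q=Ro.from_quat(s["eef_rot"]).as_matrix(); e=Q.T@(np.array(X)-s["ee_pos"])
    print("t",s["time"],"pos",np.round(s["ee_pos"],4),"yang",round(ang(Q[:2,1]),1),"tilt",np.round(Q[:,2],3),"shift",np.round(e/.2,3),"j",np.round(s["joint_positions"],2),"F",np.round(s["ft_force"],1))
E
python3 -c "
from h import *
togo([.503,-.1855,.222])"
```

```text
t 3.2 pos [0.4173 0.1165 0.2227] yang 80.8 tilt [ 0.001  0.    -1.   ] shift [-0.665 -1.421  0.004] j [-0.81 -0.13  0.41  1.95  0.05  1.31  0.98] F [-0.9  0.4 -0.7]
```

>>> {"fn": "play_rows", "kwargs": {"motion": [[-0.1,-0.25,0,0,0,0,86],[-0.2,-0.5,0,0,0,0,86],[-0.35,-0.75,0,0,0,0,86],[-0.45,-1,0,0,0,0,86],[-0.55,-1,0,0,0,0,86]]}}

```text
time: 3.82
ee_pos: [0.4935, -0.0983, 0.2231]
eef_rot: [0.081, 0.997, 0.0, 0.001]
ft_force: [0.3, 0.4, -0.1]
width: 0.0748
```

```bash
python3 -c "
from h import *
togo([.503,-.1855,.16])"
```

```text
t 3.825 pos [ 0.4935 -0.0983  0.2231] yang 80.8 tilt [ 0.001  0.    -1.   ] shift [-0.116 -0.423  0.315] j [-0.6   0.05  0.74  1.81 -0.03  1.3   1.56] F [ 0.3  0.4 -0.1]
```

>>> {"fn": "play_rows", "kwargs": {"motion": [[-0.06,-0.2,0.1,0,0,0,86],[-0.115,-0.42,0.2,0,0,0,86],[-0.115,-0.42,0.315,0,0,0,86],[-0.115,-0.42,0.315,0,0,0,86]]}}

```text
time: 4.32
ee_pos: [0.5024, -0.1804, 0.1582]
eef_rot: [0.078, 0.997, 0.0, -0.002]
ft_force: [-0.0, 0.8, 0.0]
width: 0.0746
```

```bash
python3 - <<'E'
from h import *
togo([.503,-.1855,.112])
ims=[]
for n in("scene","top"):
    c=eyes.camera(n); p=proj(c,[[.503,-.1855,.12]])[0].astype(int); im=cv2.cvtColor(c["image"],cv2.COLOR_RGB2BGR)
    ims.append(cv2.resize(im[p[1]-50:p[1]+50,p[0]-50:p[0]+50],None,fx=4,fy=4,interpolation=2))
    for k,z in(("notch",.1005),("pin_tip",.1)):
        for d in eyes.landmark_of(c,k)[:1]: print(n,k,d["p"],at_z(c,d["xy"],z))
cv2.imwrite("pics/b.png",np.hstack(ims))
E
```

```text
t 4.325 pos [ 0.5024 -0.1804  0.1582] yang 81.1 tilt [-0.003  0.001 -1.   ] shift [-0.007 -0.025  0.231] j [-0.45  0.22  0.81  1.82 -0.17  1.18  1.83] F [-0.   0.8  0. ]
scene notch 0.76 [ 0.45974909 -0.1743161   0.1005    ]
top notch 0.61 [ 0.45664473 -0.18101858  0.1005    ]
top pin_tip 0.95 [ 0.54146158 -0.15005066  0.1       ]
```

View pics/b.png

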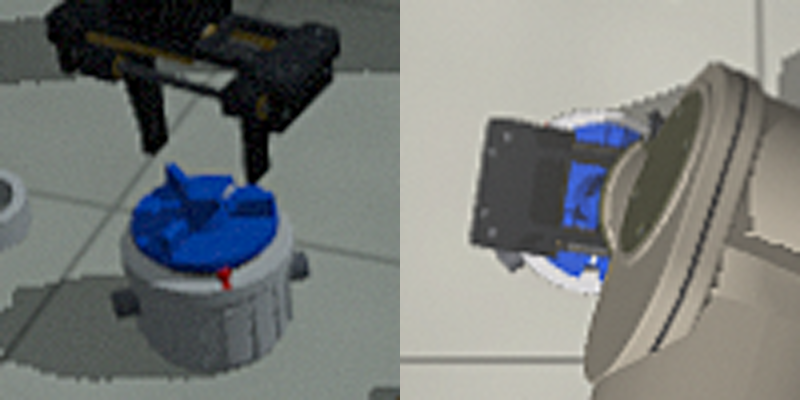

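The scene crop shows the two fingers above the cap, either side of the boss, with the notch at about (230,190) and the pin at about (225,275). The top crop is mostly hidden by the arm. I go lower and check the alignment.

>>> {"fn": "play_rows", "kwargs": {"motion": [[0,0,0.05,0,0,0,86],[0,0,0.1,0,0,0,86],[0,0,0.1,0,0,0,86]]}}

```text
time: 5.0
ee_pos: [0.5027, -0.1811, 0.1384]
eef_rot: [0.078, 0.997, -0.0, -0.001]
ft_force: [-0.5, -0.3, -0.3]
width: 0.0749
```

```bash
python3 -c "
from h import *
togo([.503,-.1855,.112])"
```

```text
t 5.0 pos [ 0.5027 -0.1811  0.1384] yang 81.1 tilt [-0.002  0.    -1.   ] shift [-0.005 -0.022  0.132] j [-0.44  0.25  0.81  1.84 -0.19  1.14  1.85] F [-0.5 -0.3 -0.3]
```

>>> {"fn": "play_rows", "kwargs": {"motion": [[-0.005,-0.022,0.03,0,0,0,86],[-0.005,-0.022,0.06,0,0,0,86],[-0.005,-0.022,0.09,0,0,0,86],[-0.005,-0.022,0.12,0,0,0,86],[-0.005,-0.022,0.12,0,0,0,86]]}}

```text
time: 5.62
ee_pos: [0.5034, -0.1856, 0.115]
eef_rot: [0.078, 0.997, 0.0, -0.0]
ft_force: [0.1, -0.6, 0.2]
width: 0.0748
```

```bash
python3 -c "
from h import *
togo([.503,-.1855,.113])"
```

```text
t 5.625 pos [ 0.5034 -0.1856  0.115 ] yang 81.1 tilt [-0.001  0.    -1.   ] shift [0.002 0.    0.01 ] j [-0.42  0.28  0.8   1.86 -0.23  1.09  1.88] F [ 0.1 -0.6  0.2]
```

Clear, with no contact. Now I turn clockwise as seen from above, which is + about tool z.

>>> {"fn": "play_rows", "kwargs": {"motion": [[0,0,0,0,0,0.06,86],[0,0,0,0,0,0.13,86],[0,0,0,0,0,0.2,86],[0,0,0,0,0,0.27,86],[0,0,0,0,0,0.34,86]]}}

```text
time: 6.25
ee_pos: [0.5044, -0.1864, 0.1159]
eef_rot: [0.34, 0.94, -0.0, 0.001]
ft_force: [2.5, -3.2, -2.0]
width: 0.0748
```

```bash
python3 - <<'E'
from h import *
togo([.503,-.1855,.113])
for n in("scene","top"):
    c=eyes.camera(n)
    for k,z in(("notch",.1005),("pin_tip",.1)):
        for d in eyes.landmark_of(c,k)[:1]: q=at_z(c,d["xy"],z)[:2]; print(n,k,d["p"],q,ang(q-[.503,-.1855]))
E
```

```text
t 6.25 pos [ 0.5044 -0.1864  0.1159] yang 50.3 tilt [ 0.002 -0.001 -1.   ] shift [ 0.008 -0.001  0.015] j [-0.5   0.31  0.9   1.86 -0.27  1.1   1.38] F [ 2.5 -3.2 -2. ]
scene notch 0.65 [ 0.45471993 -0.15601611] 148.58823709422936
scene pin_tip 0.67 [ 0.54199699 -0.16421315] 28.62830857873705
top notch 0.72 [ 0.46458683 -0.15577917] 142.27035588919264
top pin_tip 0.63 [ 0.54503731 -0.15339061] 37.37370188414132
```

>>> {"fn": "play_rows", "kwargs": {"motion": [[0,0,0.01,0,0,0.1,86],[0,0,0.01,0,0,0.2,86],[0,0,0.01,0,0,0.3,86],[0,0,0.01,0,0,0.4,86],[0,0,0.01,0,0,0.5,86]]}}

```text
time: 7.18
ee_pos: [0.504, -0.1866, 0.114]
eef_rot: [0.674, 0.739, -0.0, 0.001]
ft_force: [1.6, -3.1, 1.8]
width: 0.0747
```

```bash
python3 - <<'E'
from h import *
togo([.503,-.1855,.113])
E
```

```text
t 7.175 pos [ 0.504  -0.1866  0.114 ] yang 5.2 tilt [ 0.001 -0.001 -1.   ] shift [ 0.006 -0.004  0.005] j [-0.61  0.37  1.06  1.87 -0.36  1.11  0.67] F [ 1.6 -3.1  1.8]
```

>>> {"fn": "play_rows", "kwargs": {"motion": [[0.003,0,0,0,0,0.1,86],[0.005,0,0,0,0,0.2,86],[0.005,0,0,0,0,0.3,86],[0.005,0,0,0,0,0.3,86]]}}

```text
time: 7.68
ee_pos: [0.5033, -0.1848, 0.1134]
eef_rot: [0.826, 0.563, -0.0, -0.0]
ft_force: [0.2, -0.9, -0.4]
width: 0.0749
```

```bash
python3 - <<'E'
from h import *
togo([.503,-.1855,.113])
E
```

```text
t 7.675 pos [ 0.5033 -0.1848  0.1134] yang -21.5 tilt [-0.001 -0.    -1.   ] shift [-0.004 -0.     0.002] j [-0.68  0.43  1.17  1.87 -0.44  1.13  0.27] F [ 0.2 -0.9 -0.4]
```

Joint 3 is drifting towards its limit (1.17 of 1.34). I lift clear, turn back one 60° step, and continue on the next rib.

>>> {"fn": "play_rows", "kwargs": {"motion": [[0,0,-0.03,0,0,-0.03,86],[0,0,-0.1,0,0,-0.05,86],[0,0,-0.12,0,0,-0.1,86],[0,0,-0.12,0,0,-0.2,86],[0,0,-0.12,0,0,-0.3,86]]}}

```text
time: 8.3
ee_pos: [0.504, -0.1847, 0.1386]
eef_rot: [0.67, 0.743, 0.001, 0.0]
ft_force: [-0.1, -0.0, -0.2]
width: 0.0751
```

>>> {"fn": "play_rows", "kwargs": {"motion": [[0,0,0,0,0,-0.1,86],[0,0,0,0,0,-0.2,86],[0,0,0,0,0,-0.3,86],[0,0,0,0,0,-0.42,86],[0,0,0,0,0,-0.44,86]]}}

```text
time: 8.93
ee_pos: [0.5039, -0.1848, 0.1385]
eef_rot: [0.381, 0.925, 0.001, 0.001]
ft_force: [-0.4, 0.4, 1.3]
width: 0.0747
```

```bash
python3 - <<'E'
from h import *
togo([.503,-.1855,.113])
for n in("scene","top"):
    c=eyes.camera(n); save(c,f"pics/{n}2.png")
    for k,z in(("notch",.1005),("pin_tip",.1)):
        for d in eyes.landmark_of(c,k)[:1]: q=at_z(c,d["xy"],z)[:2]; print(n,k,d["p"],q,ang(q-[.503,-.1855]))
E
```

```text
t 8.925 pos [ 0.5039 -0.1848  0.1385] yang 45.2 tilt [ 0.001  0.001 -1.   ] shift [ 0.001 -0.006  0.128] j [-0.54  0.28  0.94  1.84 -0.25  1.14  1.28] F [-0.4  0.4  1.3]
scene notch 0.79 [ 0.51230536 -0.13668673] 79.2071005336025
scene pin_tip 0.66 [ 0.56151634 -0.15162722] 30.0648411340975
top notch 0.76 [ 0.523339   -0.13689948] 67.29100768271897
top pin_tip 0.79 [ 0.54860782 -0.14844943] 39.08948325239233
```

>>> {"fn": "play_rows", "kwargs": {"motion": [[0,-0.005,0.03,0,0,0,86],[0,-0.005,0.06,0,0,0,86],[0,-0.005,0.09,0,0,0,86],[0,-0.005,0.12,0,0,0,86],[0,-0.005,0.12,0,0,0.05,86]]}}

```text
time: 9.85
ee_pos: [0.5026, -0.1854, 0.1128]
eef_rot: [0.419, 0.908, -0.0, -0.0]
ft_force: [-0.4, 0.2, -0.5]
width: 0.0746
```

>>> {"fn": "play_rows", "kwargs": {"motion": [[0,0,0,0,0,0.08,86],[0,0,0,0,0,0.16,86],[0,0,0,0,0,0.24,86],[0,0,0,0,0,0.32,86],[0,0,0,0,0,0.32,86]]}}

```text
time: 10.48
ee_pos: [0.5031, -0.1848, 0.1132]
eef_rot: [0.63, 0.776, 0.0, -0.0]
ft_force: [1.0, 2.3, -0.3]
width: 0.0746
```

```bash
python3 - <<'E'
from h import *
togo([.503,-.1855,.113])
ims=[]
for n in("scene","top"):
    c=eyes.camera(n); p=proj(c,[[.503,-.1855,.12]])[0].astype(int); im=cv2.cvtColor(c["image"],cv2.COLOR_RGB2BGR)
    ims.append(cv2.resize(im[p[1]-35:p[1]+35,p[0]-35:p[0]+35],None,fx=5.6,fy=5.6,interpolation=2))
    for k,z in(("notch",.1005),("pin_tip",.1)):
        for d in eyes.landmark_of(c,k)[:1]: q=at_z(c,d["xy"],z)[:2]; print(n,k,d["p"],q,ang(q-[.503,-.1855]))
cv2.imwrite("pics/c.png",np.hstack(ims))
E
```

```text
t 10.475 pos [ 0.5031 -0.1848  0.1132] yang 11.9 tilt [-0.  0. -1.] shift [-0.003 -0.001  0.001] j [-0.61  0.37  1.05  1.87 -0.35  1.11  0.78] F [ 1.   2.3 -0.3]
scene notch 0.96 [ 0.53843827 -0.1455877 ] 48.398016835049646
scene pin_tip 0.83 [ 0.54885416 -0.15832486] 30.652804503848685
top notch 0.73 [ 0.54007407 -0.14307282] 48.852115812353325
top pin_tip 0.97 [ 0.54338767 -0.15310152] 38.736142857155016
```

View pics/c.png

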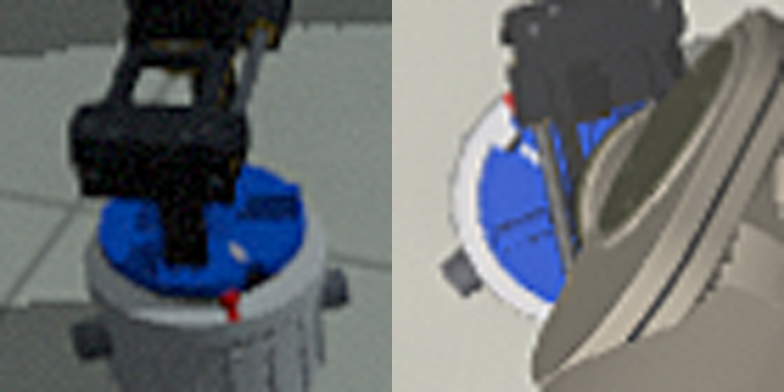

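The scene crop shows the notch at about (255,275), slightly right of the pin at (232,305). Networks put the notch at 48.6° and the pin at about 37°. I turn about 11° further.

>>> {"fn": "play_rows", "kwargs": {"motion": [[0,0,0,0,0,0.04,86],[0,0,0,0,0,0.08,86],[0,0,0,0,0,0.12,86],[0,0,0,0,0,0.12,86]]}}

```text
time: 11.28
ee_pos: [0.5031, -0.1855, 0.1135]
eef_rot: [0.701, 0.713, 0.0, 0.0]
ft_force: [3.1, 1.9, -1.7]
width: 0.075
```

```bash
python3 - <<'E'
from h import *
togo([.503,-.1855,.113])
for i in range(2):
 for n in("scene","top"):
    c=eyes.camera(n)
    if n=="scene":
        p=proj(c,[[.545,-.155,.10]])[0].astype(int); im=cv2.cvtColor(c["image"],cv2.COLOR_RGB2BGR)
        cv2.imwrite("pics/d.png",cv2.resize(im[p[1]-20:p[1]+20,p[0]-25:p[0]+25],None,fx=10,fy=10,interpolation=2))
    for k,z in(("notch",.1005),("pin_tip",.1)):
        for d in eyes.landmark_of(c,k)[:1]: q=at_z(c,d["xy"],z)[:2]; print(n,k,d["p"],q,ang(q-[.503,-.1855]))
E
```

```text
t 11.275 pos [ 0.5031 -0.1855  0.1135] yang 1.0 tilt [ 0. -0. -1.] shift [ 0.    -0.     0.003] j [-0.63  0.39  1.09  1.87 -0.38  1.11  0.62] F [ 3.1  1.9 -1.7]
scene notch 0.74 [ 0.53904715 -0.14442415] 48.73061007469866
scene pin_tip 0.92 [ 0.54101811 -0.1578259 ] 36.05158094752724
top notch 0.85 [ 0.54942243 -0.15141774] 36.28524492469591
top pin_tip 0.87 [ 0.54805531 -0.14568509] 41.46670377893814
scene notch 0.66 [ 0.54161933 -0.15445843] 38.791736989187115
scene pin_tip 0.88 [ 0.54802277 -0.15559358] 33.59413477093398
top notch 0.82 [ 0.55107245 -0.15170684] 35.10580715246797
top pin_tip 0.68 [ 0.55053631 -0.15177764] 35.351974498779114
```

View pics/d.png

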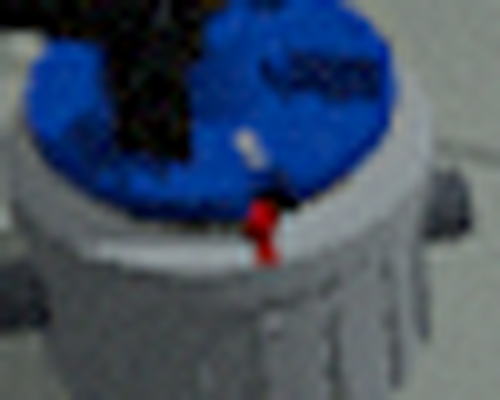

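The crop shows the white mark at (250,148), the dark notch at about (278,195) and the red pin at (262,215). The notch looks slightly right of the pin, so I measure both from colour.

```bash
cat > m.py <<'E'
from h import *
def meas(sink=0, C=np.array([.503,-.1855])):
  for n in("scene","top"):
    c=eyes.camera(n); im=cv2.GaussianBlur(c["image"],(0,0),.6).astype(int); R,G,B=im[...,0],im[...,1],im[...,2]
    ys,xs=np.mgrid[0:400,0:640]; p=proj(c,[[*C,.1085-sink]])[0]
    red=(R>G*1.5)&(R>B*1.5)&(R>50)&(np.hypot(xs-p[0],ys-p[1])<36)
    # shift centre so that the calibration error cancels: none applied
    if red.any():
        q=np.c_[xs[red],ys[red]].mean(0); z=.097 if n=="scene" else .093; w=at_z(c,q,z)[:2]; print(n,"red px",red.sum(),q.round(1),"ang",ang(w-C).round(1),"r",np.linalg.norm(w-C).round(4))
    # white line on the disc: lift of R over blue, in polar samples r 26..43
    A=np.radians(np.arange(0,80,.5)); rr=np.linspace(.026,.042,9)
    P=np.array([[C[0]+k*np.cos(a),C[1]+k*np.sin(a),.1085-sink] for a in A for k in rr]); uv=proj(c,P).astype(np.float32)
    v=cv2.remap(R.astype(np.float32),uv[:,0].reshape(1,-1),uv[:,1].reshape(1,-1),1).reshape(len(A),-1)
    s=v.max(1); w=np.clip(s-np.percentile(s,60),0,None); i=s.argmax(); k=slice(max(i-14,0),i+15)
    print(n,"line ang",(np.degrees(A[k])*w[k]).sum()/w[k].sum(),"peak",np.degrees(A[i]),s.max(),np.median(s))
E
python3 -c "
from m import *
meas()"
```

```text
scene red px 16 [267.8 170.6] ang 34.7 r 0.0579
scene line ang 38.53172065539096 peak 38.0 100.828125 6.3911133
top red px 15 [371.9 213.9] ang 37.0 r 0.0555
top line ang 41.20191295549116 peak 41.0 185.95312 73.79443
```

Both cameras put the notch about 4° counter-clockwise of the pin.

>>> {"fn": "play_rows", "kwargs": {"motion": [[0,0,0,0,0,0.02,86],[0,0,0,0,0,0.045,86],[0,0,0,0,0,0.045,86]]}}

```text
time: 12.35
ee_pos: [0.503, -0.1856, 0.1135]
eef_rot: [0.726, 0.687, -0.0, 0.0]
ft_force: [3.3, 1.0, -1.5]
width: 0.0748
```

```bash
python3 -c "
from m import *
togo([.503,-.1855,.113])
meas()"
```

```text
t 12.35 pos [ 0.503  -0.1856  0.1135] yang -3.1 tilt [ 0. -0. -1.] shift [0.    0.    0.003] j [-0.64  0.39  1.11  1.87 -0.39  1.12  0.55] F [ 3.3  1.  -1.5]
scene red px 18 [267.7 170.6] ang 34.7 r 0.0579
scene line ang 33.81508061048352 peak 32.5 102.34766 5.9296875
top red px 16 [372.1 213.9] ang 36.7 r 0.0553
top line ang 36.04936237383795 peak 36.0 180.64844 68.86914
```

Aligned to about 1°. I back off slightly and press down with the fingertips on the disc.

>>> {"fn": "play_rows", "kwargs": {"motion": [[0,0,0.01,0,0,-0.03,86],[0,0,0.025,0,0,-0.03,86],[0,0,0.035,0,0,-0.03,86],[0,0,0.045,0,0,-0.03,86],[0,0,0.045,0,0,-0.03,86]]}}

```text
time: 13.08
ee_pos: [0.5028, -0.1856, 0.1043]
eef_rot: [0.71, 0.705, -0.0, -0.0]
ft_force: [0.0, 1.0, -0.6]
width: 0.0751
```

>>> {"fn": "play_rows", "kwargs": {"motion": [[0,0,0.01,0,0,0,86],[0,0,0.02,0,0,0,86],[0,0,0.03,0,0,0,86],[0,0,0.03,0,0,0,86]]}}

```text
time: 13.58
ee_pos: [0.503, -0.1855, 0.0989]
eef_rot: [0.71, 0.705, 0.0, -0.0]
ft_force: [-4.9, 0.9, 11.8]
width: 0.0748
```

```bash
python3 -c "
from m import *
togo([.503,-.1855,.098])
meas(.008)"
```

```text
t 13.575 pos [ 0.503  -0.1855  0.0989] yang -0.4 tilt [ 0.     0.001 -1.   ] shift [ 0.    -0.     0.005] j [-0.62  0.41  1.07  1.89 -0.41  1.09  0.61] F [-4.9  0.9 11.8]
scene red px 18 [267.7 170.6] ang 34.7 r 0.0579
scene line ang 53.461438983302784 peak 51.5 23.96875 21.753906
top red px 16 [372.1 213.9] ang 36.7 r 0.0553
top line ang 36.51683473345771 peak 36.5 112.28125 74.4082
```

>>> {"fn": "play_rows", "kwargs": {"motion": [[0,0,0.005,0,0,0,86],[0,0,0.01,0,0,0,86],[0,0,0.015,0,0,0,86],[0,0,0.015,0,0,0,86]]}}

```text
time: 14.18
ee_pos: [0.5032, -0.1856, 0.0984]
eef_rot: [0.71, 0.705, 0.001, -0.001]
ft_force: [-18.0, 7.5, 50.1]
width: 0.075
```

Firm stop at 50 N with z = 0.0984, which matches the disc top when home (0.098). I lift straight off.

>>> {"fn": "play_rows", "kwargs": {"motion": [[0,0,-0.02,0,0,0,86],[0,0,-0.1,0,0,0,86],[0,0,-0.3,0,0,0,86],[0,0,-0.6,0,0,0,86],[0,0,-0.8,0,0,0,86]]}}

```text
time: 14.8
ee_pos: [0.5032, -0.1858, 0.2583]
eef_rot: [0.71, 0.705, 0.001, 0.001]
ft_force: [-0.6, 0.4, -0.6]
width: 0.0751
```

>>> {"fn": "play_rows", "kwargs": {"motion": [[0.3,0,0,0,0,0,86],[0.6,0,0,0,0,0,86],[0.9,0,0,0,0,0,86],[1,0,0,0,0,0,86],[1,0,0,0,0,0,86]]}}

```text
time: 15.42
ee_pos: [0.5042, 0.0163, 0.2558]
eef_rot: [0.708, 0.706, 0.0, -0.0]
ft_force: [-0.3, -1.3, -0.0]
width: 0.0746
```

```bash
python3 - <<'E'
from m import *
togo([.503,-.1855,.25]); meas(.01)
ims=[]
for n in("scene","top"):
    c=eyes.camera(n); p=proj(c,[[.503,-.1855,.1]])[0].astype(int); im=cv2.cvtColor(c["image"],cv2.COLOR_RGB2BGR)
    ims.append(cv2.resize(im[p[1]-30:p[1]+30,p[0]-30:p[0]+30],None,fx=6.6,fy=6.6,interpolation=2))
    for d in eyes.landmark_of(c,"cap_top")[:1]:
        print(n,d["p"],d["xy"],"home",proj(c,[[.503,-.1855,.12]])[0],"high",proj(c,[[.503,-.1855,.1305]])[0])
cv2.imwrite("pics/e.png",np.hstack(ims))
E
```

```text
t 15.425 pos [0.5042 0.0163 0.2558] yang -0.2 tilt [ 0.  0. -1.] shift [-1.009 -0.003  0.029] j [-1.26  0.02  1.18  1.77 -0.02  1.37 -0.08] F [-0.3 -1.3 -0. ]
scene red px 18 [267.7 170.6] ang 34.7 r 0.0579
scene line ang 62.96349526710887 peak 62.50000000000001 25.6875 22.138672
top red px 16 [372.1 213.9] ang 36.7 r 0.0553
top line ang 56.45031113301707 peak 54.5 65.0 63.649414
scene 0.69 [262.1, 152.0] home [262.72320372 152.50451123] high [262.3972965  149.56321262]
top 0.63 [388.7, 228.8] home [385.92103925 230.16905645] high [386.65821098 230.24857721]
```

View pics/e.png

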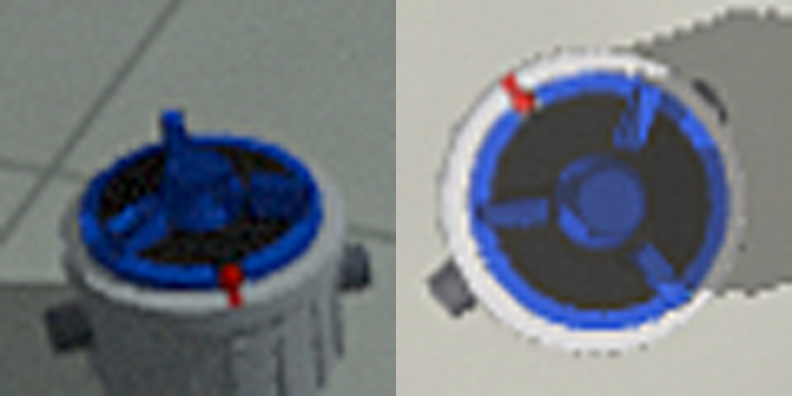

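The cap is down. The boss top in the scene camera is at row 152.0, where home predicts 152.5 and the high position predicts 149.6. The red pin shows at the disc edge at scene crop (232,280) and top crop (520,95), midway between two ribs as it should be. The centre of the disc now shows a dark ring. I hand the job in.

```bash
python3 -c "
from h import *
print(job.close_job())"
```

```text
the job is handed in; nothing more can be done
None
```

I turned the cap about 134° clockwise with the open fingers straddling the boss, in two pushes against its ribs. I then pressed it down with the fingertips on the disc, lifted clear and handed the job in at about 15.5 s of the 42 s.

**Last checks**
- **Angle:** before pressing, both cameras put the notch within about 1° of the pin.
- **Height:** pressing stopped hard at 50 N with the fingertips at z = 0.0984 m, against 0.098 m expected for the disc top when home. Afterwards the boss top was at row 152.0 in the scene camera, where home predicts 152.5 and the starting height 149.6.
- **Clearance:** the arm ended about 0.2 m to the side of the bowl and 0.25 m up, touching nothing. I did not re-measure the loose things; the fingers only went low over the bowl.

**Checks that failed or disagreed**
- **White-line check:** it could not be repeated after pressing. The middle of the disc then showed a dark ring that hid the mark; I think this is only how the picture is drawn, but I did not confirm it. The final angle therefore rests on the rib layout in the picture and on the cap having gone down over the pin.
- **Networks:** they gave notch and pin angles up to about 10° off from one picture to the next, so I used my own colour measurement for the last alignment.

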